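# Seat a drill template on its locating pins and latch it

## Task

Lay the drill template between the side rails of the drilling fixture and slide it gently along them until its three holes drop over the three locating pins and it lies fully home and flat on the fixture. Then swing the latch right over the plate's edge so that it cannot lift when the drill is withdrawn, and let go. Do not force the template against the pins, and leave the tools lying about alone.

Things in the scene. Friction and masses are not known exactly. Their poses are not given: they have to be found in the camera images.
- fixture: Grey cast drilling fixture fixed to the bench, 230 mm long (x, away from the robot at yaw 0), 142 mm wide (y). Origin on the bench, z up. Its flat seating face is 40 mm above the bench; a toe bone lies bedded in plaster in the well in its middle, below that face. Template against fixture with more than 40 N (pushed, pressed or dropped) is too rough.
- pins_middle (a point): On the seating face, above the fixture's origin. Three dowel pins, 8 mm across, bevelled, 5 mm high, at x +61, y +/-44 (far end) and x -61, y 0 mm (near end) from here, all shifted along x by one unknown amount, -8 to +8 mm (locked, not in the readings). A plate laid within 11 mm of here rides level on the tips; slid at under 15 mm/s and free to fall, it drops over the pins and they stop it.
- rails_middle (a point): Midway between the two steel side rails that guide the plate, on the seating face (same point as pins_middle). Rails along the fixture's x from -101 to +95 mm; inner faces upright at y = +/-58.2 mm up to 11 mm above the face, then lips flared outward to y = +/-63 mm at 20 mm above it. The plate (114 mm wide) has about 1 mm play on each side.
- template: Loose aluminium drill template: plate 172 mm long (x), 114 wide (y), 6 thick, 0.29 to 0.41 kg, with a steel bridge handle across its middle, two windows, two drill bushings. Three holes 10.6 mm across at x +61, y +/-44 and x -61, y 0 mm: its x must point as the fixture's. Origin: centre of the underside. Fully home, the origin is 40 mm above the bench; on the pin tips 45 mm.
- template_handle (a point): Centre of the template's handle bar, 28 mm above the plate's underside (at its x = y = 0). The bar lies along the template's y: 76 mm long, 12 mm wide (x), 12 mm high, on two posts at y = +/-33 mm; its middle 50 mm are free for fingers, which go down on its two x sides (16 mm from the bar's underside down to the plate's top).
- latch (a joint): Swing latch at the fixture's far end, on an upright pivot. 0 = parked, arm along the fixture's +y, clear of the plate; grows counterclockwise seen from above; 1.57 rad = arm along the fixture's -x, over the plate's far edge (stop at 1.60). Starts at 0 to 0.25; light friction (1 N at the knob), stays where left. It passes 2.5 mm above a seated plate; a plate on the pin tips blocks it.
- latch_knob (a point): Middle of the latch's upright black knob, 15 mm across, from 59.5 to 83.5 mm above the bench (this point at 72.5 mm), 48 mm from the pivot.
- latch_pivot (a point): The latch's pivot axis, at the latch arm's underside, 48.5 mm above the bench; in the fixture's frame x = +114, y = -24 mm.
- flat_brush: Brush with a red handle, 184 mm long, lying on the bench between template and fixture; to be left alone.
- chisel: Chisel with a wooden handle, 180 mm long, lying at the front right; to be left alone.
- tweezers_1: Tweezers, 120 mm long, lying at the far left beside the drawer cabinet; to be left alone.

How it is judged (in metres and radians):
On the way:
1. the template has dropped home over all three pins, between the rails (z of template in the frame of fixture below 0.0418 m and angle between template's own z axis and vertical below 0.025 rad and x of template in the frame of fixture between -0.013 and 0.013 m and y of template in the frame of fixture between -0.004 and 0.004 m and angle between the x axis of template and the x axis of fixture, either way round below 0.05 rad), for 0.2 s.
At the end, for the whole second after the job is handed in: The template lies flat on the seating face over all three pins (within 1.8 mm of fully home, tilt under 0.025 rad, between the rails), at rest, and the latch is swung over its far edge (joint above 1.35 rad) (all of step 1 and value of joint latch above 1.35 rad and linear speed of template below 0.01 m/s); the robot touches nothing.
It fails at once if the template pressed, pushed or dropped against the fixture with more than 40 N (contact force between template and fixture above 40 N).
It fails at once if the brush, chisel or tweezers shifted by more than 20 mm (distance of any of flat_brush, chisel, tweezers_1 from where it was at the start of the episode above 0.02 m).
It also fails if it takes over 61 s, if anything falls off the work surface, if the arm or the gripper's body presses on something with over 40 N, if the wrist force passes 120 N, or if a joint passes its speed limit or range.

## Robot

A 6-joint arm with a two-finger parallel gripper is mounted at the origin on a cart in front of the work surface, level with it; the furniture and walls round the work are solid. World frame = base frame: x ahead of the robot, y to its left, z up, the work surface at z = 0. Lengths are in m, angles in degrees, forces in N, time in s.
With the tool pointing down it reaches from about 0.325 to 0.9 m from the base axis. Payload 6.1 kg.
Tool frame: the origin (TCP) lies where the fingers leave the gripper's body, on its centre line; the fingertips stand 70 mm ahead of it and the grasp point (between the pads) lies 51 mm ahead of it; z points along the fingers, y is the line along which they close (so a half turn about z gives the same grasp; the last joint's range is limited). The gripper opens to 87 mm and grips with 3 to 60 N. Pads are 19 mm wide; open, the fingers measure 117 mm over their backs; the gripper's body (75 mm by 190 mm) begins 51 mm behind the grasp point.
Start: joints at [57.978, 12.628, 87.462, -0, 79.91, -7.225], TCP at [0.262, 0.567, 0.292] pointing down, gripper open.
Joint ranges: [-170.65, 170.65], [-52.31, 119.04], [5.05, 147.46], [-71.25, 251.25], [11.57, 151.72], [-153.62, 153.62]. Speed limits (degrees/s): [147.25, 147.25, 172.46, 180, 180, 180].

## Interface

Orientations are given as [roll, pitch, yaw] about the fixed x, y, z axes, in that order (R = Rz(yaw) Ry(pitch) Rx(roll)).
In Python, from cell import robot, vision gives the robot as it stands. The module is installed in compiled form; this text tells all that it offers.
- The arm moves only by the shell command python3 -m inch 'ROWS' [FORCE]. ROWS is a JSON object of lists of equal length, an entry for each row: "translation": the shift along the tool's x, y, z in mm, a list of three; "delta_rot": the turn, a rotation vector about the tool's x, y, z in rad, a list of three; "gripper": the finger opening in mm, from 0 to 87. In form: {"translation": [[x, y, z], ...], "delta_rot": [[ax, ay, az], ...], "gripper": [gripper, ...]}. A call has exactly 5 rows; each row is the pose to reach, as a shift and turn from the pose commanded when the call began, along the tool's axes at that moment; what a row does not reach only later rows make up. A row lasts 1/8 s, in which the tool goes at most 62.5 mm and 10.7 degrees, less where a joint would pass 70% of its speed; a pose out of reach is approached as far as the arm can. A call with a gripper value outside its range is refused whole. The fingers move at their own pace and stop on an object; FORCE is the grip in N (left out, the last holds). Time passes only in rows, so rows that repeat a pose let the fingers close, or fill a call up. It gives the time, the measured TCP pose, the force, the opening and the grip force at its end, in the units of the state.
- robot.read_state(): the state, without advancing time (a new reading comes with each control period).
- vision.grab_frame(name): name is "side" or "top" or "wrist"; returns the picture (420x560x3 uint8, red, green, blue); there is no depth.
- vision.camera_info(name): a dict with "intrinsics" (3x3 intrinsics, pixels), "cam_to_world" (4x4, takes a point from camera to world coordinates). Camera axes: x right, y up, looking along -z (the intrinsics and any distortion apply to the point x, -y, -z); pixel columns grow to the right and rows downward; lengths in m; the calibration is good to about 2 mm. A picture is of the moment at which its call begins: read the wrist's pose just before it. camera_info takes no time and is no camera call; for the wrist camera it gives the pose at the moment of the call.
- robot.hand_in(): hands the job in; it is judged then, once.
The state is a dict: "time": time; "qpos": joint angles; "joint_vel": joint speeds; "tau": joint torques, N m; "position": TCP position; "orientation": TCP orientation; "wrist_force": force on the tool from outside, world axes, zero at the start; "torque": the same for the moment, N m; "finger_gap": finger opening in m; "gripper_force": force on a finger pad.
Only numpy, scipy, OpenCV 4.12 (cv2) and the standard library are available. Lean on these libraries where they do the work, as an engineer would, in place of code of your own. Each camera call takes 0.05 s, during which the arm holds its last target. There are 200 camera calls.

## Working session

There is one attempt and no reset: what is moved stays moved. The work goes in short steps, Python scripts to look and compute and a shell command to move; the robot and the scene stay as the last step left them, time stands still between calls to the robot, and variables do not carry over. Pictures are saved under pics/ and viewed, at most 10 in all, crops included, and the job is handed in when it is done.

```bash
mkdir -p pics; python3 - <<'E'
from cell import robot, vision
import cv2,numpy as np
s=robot.read_state();print(s)
for n in("side","top"):
    i=vision.camera_info(n);print(n,np.round(i["intrinsics"],1).tolist(),np.round(i["cam_to_world"],3).tolist(),[k for k in i])
    f=vision.grab_frame(n);cv2.imwrite(f"pics/{n}0.png",cv2.resize(f[:,:,::-1],(800,600),interpolation=cv2.INTER_CUBIC))
E
```

```text
{'time': 0.0, 'qpos': array([ 5.79788253e+01,  1.26748952e+01,  8.75261933e+01, -6.54402380e-04,
        7.99094750e+01, -7.22474576e+00]), 'joint_vel': array([-0.02462791, -0.00156759, -0.02319896, -0.05721551,  0.00249702,
        0.01554517]), 'tau': array([ 2.37171025e-04, -4.94603848e+01, -3.87385476e+01,  6.98591606e-02,
        5.70219057e-02, -1.74455099e-04]), 'position': array([0.26186593, 0.5669597 , 0.29113691]), 'orientation': array([-1.79890233e+02, -1.32656959e-02,  1.55203674e+02]), 'wrist_force': array([ 0.91030724,  0.72055581, -0.35755466]), 'torque': array([-0.0352031 ,  0.03854936,  0.07573873]), 'gripper_force': 0.0, 'finger_gap': 0.0868217199569732}
side [[511.4, 0.0, 292.2], [0.0, 511.4, 210.6], [0.0, 0.0, 1.0]] [[-0.676, 0.635, -0.374, -0.012], [-0.737, -0.582, 0.344, 0.303], [0.001, 0.508, 0.861, 1.353], [0.0, 0.0, 0.0, 1.0]] ['intrinsics', 'cam_to_world']
top [[535.6, 0.0, 275.4], [0.0, 535.6, 206.2], [0.0, 0.0, 1.0]] [[-0.0, 0.981, -0.193, 0.287], [-1.0, -0.002, -0.008, -0.23], [-0.008, 0.193, 0.981, 1.477], [0.0, 0.0, 0.0, 1.0]] ['intrinsics', 'cam_to_world']
```

View pics/top0.png

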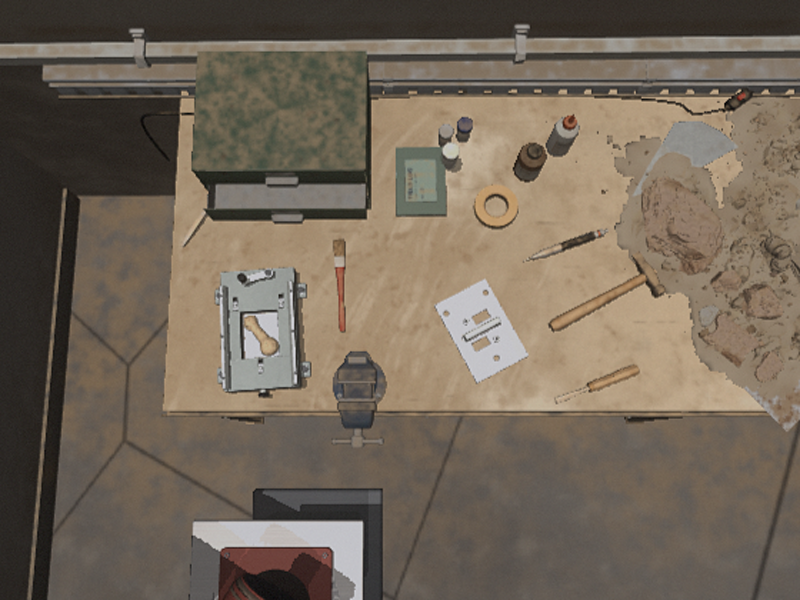

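View pics/side0.png

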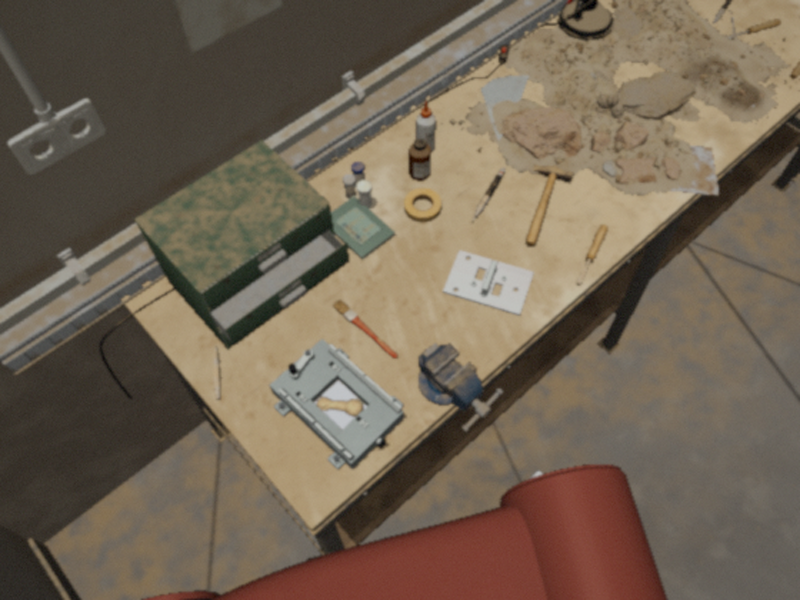

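Top view: fixture around (260,330) with its latch at the far end (255,276), and the template around (481,330), two-hole end up-left (447,313)/(485,292). The brush lies at (340,290) between them, the vise at (358,385). Next I enlarge both in both views.

```bash
cat > h.py <<'E'
import numpy as np,cv2
from cell import robot,vision
def ray(n,p,info=None):
    i=info or vision.camera_info(n);K=np.array(i["intrinsics"]);T=np.array(i["cam_to_world"])
    d=np.linalg.inv(K)@[p[0],p[1],1];return T[:3,3],T[:3,:3]@(d*[1,-1,-1])
def onz(n,p,z,info=None):
    o,d=ray(n,p,info);return o+d*(z-o[2])/d[2]
def tri(rays):
    A=np.zeros((3,3));b=np.zeros(3)
    for o,d in rays:
        d=d/np.linalg.norm(d);M=np.eye(3)-np.outer(d,d);A+=M;b+=M@o
    return np.linalg.solve(A,b)
E
python3 - <<'E'
import cv2,numpy as np
t=cv2.imread('pics/top0.png');s=cv2.imread('pics/side0.png')
from cell import vision
t=vision.grab_frame("top")[:,:,::-1];s=vision.grab_frame("side")[:,:,::-1]
c=lambda im,x,y:cv2.resize(im[y:y+75,x:x+100],None,fx=4,fy=4,interpolation=cv2.INTER_CUBIC)
# origins
print("top tmpl (290,190) ; top fix (135,180 h100->two) ; side tmpl(300,170); side fix(185,235)")
c2=lambda im,x,y:cv2.resize(im[y:y+100,x:x+133],(400,300),interpolation=cv2.INTER_CUBIC)
m=np.vstack([np.hstack([c(t,290,193),c2(t,120,180)]),np.hstack([c(s,295,165),c2(s,170,230)])])
cv2.imwrite('pics/m1.png',m)
E
```

```text
top tmpl (290,190) ; top fix (135,180 h100->two) ; side tmpl(300,170); side fix(185,235)
```

View pics/m1.png

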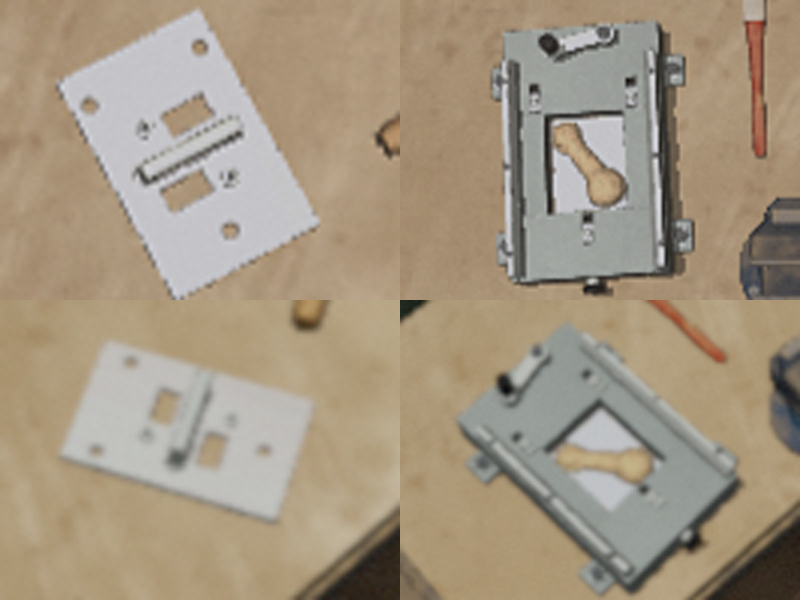

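Mosaic: top-left the plate with holes (89,105), (200,46), (231,230) and bar ends (140,172), (240,124). Right, the fixture corners (504,32), (661,22), (672,272), (511,282), knob (548,45), pivot (604,33). The lower panels show the same points in the side view.

```bash
python3 - <<'E'
from h import *
a=lambda u,v:(290+u/4,193+v/4); b=lambda u,v:(295+u/4,165+(v-300)/4)
c=lambda u,v:(120+(u-400)*.3325,180+v/3); d=lambda u,v:(170+(u-400)*.3325,230+(v-300)/3)
def T(fa,p,fb,q): return tri([ray("top",fa(*p)),ray("side",fb(*q))])
n=["h+","h-","hn","b+","b-","c1","c2","c3","c4"]
P=[(89,105),(200,46),(231,230),(140,172),(240,124),(57,85),(198,10),(320,222),(178,299)]
Q=[(96,449),(131,361),(264,450),(177,458),(205,378),(62,456),(110,343),(313,402),(276,521)]
for k,p,q in zip(n,P,Q): print(k,np.round(T(a,p,b,q),4),np.round(onz("top",a(*p),.006),4),np.round(onz("side",b(*q),.006),4))
n=["FL","FR","NR","NL","knob","piv","p+","p-","pn"]
P=[(504,32),(661,22),(672,272),(511,282),(548,45),(604,33),(534,100),(630,92),(588,235)]
Q=[(460,415),(570,323),(742,478),(632,590),(504,384),(541,352),(520,440),(588,377),(648,490)]
for k,p,q in zip(n,P,Q): print(k,np.round(T(c,p,d,q),4),np.round(onz("top",c(*p),.04),4),np.round(onz("side",d(*q),.04),4))
w=vision.camera_info("wrist");R=robot.read_state();print(w["intrinsics"],w["cam_to_world"])
from scipy.spatial.transform import Rotation as Ro
E=Ro.from_euler('xyz',R['orientation'],degrees=True).as_matrix()
print(E, E.T@(w["cam_to_world"][:3,3]-R['position']))
E
```

```text
h+ [ 0.5408 -0.3203 -0.0017] [ 0.5384 -0.3205  0.006 ] [ 0.5387 -0.3162  0.006 ]
h- [ 0.5829 -0.3996 -0.0051] [ 0.5801 -0.3987  0.006 ] [ 0.5787 -0.3935  0.006 ]
hn [ 0.4533 -0.4178 -0.0054] [ 0.451  -0.4169  0.006 ] [ 0.4505 -0.4112  0.006 ]
b+ [ 0.4905 -0.3552  0.0082] [ 0.4913 -0.3551  0.006 ] [ 0.4908 -0.3565  0.006 ]
b- [ 0.5254 -0.424   0.0092] [ 0.5248 -0.4251  0.006 ] [ 0.5278 -0.4252  0.006 ]
c1 [ 0.5558 -0.2983 -0.0058] [ 0.5526 -0.2984  0.006 ] [ 0.5519 -0.2925  0.006 ]
c2 [ 0.6082 -0.3994 -0.0062] [ 0.6059 -0.3979  0.006 ] [ 0.6023 -0.3933  0.006 ]
c3 [ 0.459  -0.4801 -0.0083] [ 0.4564 -0.4782  0.006 ] [ 0.4549 -0.4714  0.006 ]
c4 [ 0.4056 -0.3809 -0.0109] [ 0.4037 -0.3794  0.006 ] [ 0.4009 -0.3721  0.006 ]
FL [0.6138 0.1153 0.038 ] [0.6132 0.1148 0.04  ] [0.613  0.1157 0.04  ]
FR [ 0.6279 -0.0256  0.0198] [ 0.6223 -0.029   0.04  ] [ 0.6192 -0.0202  0.04  ]
NR [ 0.3957 -0.0413  0.0185] [ 0.3936 -0.0444  0.04  ] [ 0.3896 -0.0355  0.04  ]
NL [0.385  0.1028 0.0181] [0.3849 0.0987 0.04  ] [0.3771 0.1053 0.04  ]
knob [0.5971 0.0697 0.0649] [0.6009 0.0739 0.04  ] [0.6107 0.0661
[... 197 characters left out ...]
 -0.0024  0.04  ] [0.563  0.0034 0.04  ]
pn [0.4309 0.0335 0.047 ] [0.4267 0.0315 0.04  ] [0.4385 0.0349 0.04  ]
[[322.50934412   0.         273.359878  ]
 [  0.         322.50934412 209.62761179]
 [  0.           0.           1.        ]] [[ 4.19075395e-01 -8.73132875e-01 -2.49027700e-01  1.92896089e-01]
 [ 9.07951399e-01  4.02923985e-01  1.15223782e-01  5.99484475e-01]
 [-2.66438425e-04 -2.74392501e-01  9.61617744e-01  3.84063806e-01]
 [ 0.00000000e+00  0.00000000e+00  0.00000000e+00  1.00000000e+00]]
[[-9.07820096e-01  4.19359319e-01 -6.59431091e-04]
 [ 4.19359812e-01  9.07819472e-01 -1.07465592e-03]
 [ 1.47977410e-04 -1.25213314e-03 -9.99999205e-01]] [ 0.07628131  0.00031244 -0.09252984]
```

```bash
cat >> h.py <<'E'
from scipy.spatial.transform import Rotation as Ro
def go(x,y,z,yang):
    "print shift (mm) and turn (rad) in tool axes to TCP x,y,z, tool y at angle yang deg, pointing down"
    s=robot.read_state();E=Ro.from_euler('xyz',s['orientation'],degrees=True)
    a=np.radians(yang);yv=np.array([np.cos(a),np.sin(a),0]);zv=np.array([0,0,-1.]);G=np.c_[np.cross(yv,zv),yv,zv]
    print("shift",np.round(E.inv().apply(np.array([x,y,z])-s['position'])*1000,1),"turn",np.round((E.inv()*Ro.from_matrix(G)).as_rotvec(),4),
      "now",np.round(s['position'],4),"t",s['time'],"F",np.round(s['wrist_force'],1))
E
Z='"delta_rot":[[0,0,0],[0,0,0],[0,0,0],[0,0,0],[0,0,0]],"gripper":[87,87,87,87,87]'
python3 -m inch '{"translation":[[-20,-26,-20],[-50,-64,-40],[-84,-105,-60],[-120,-150,-60],[-156,-194,-60]],"delta_rot":[[0,0,0],[0,0,0],[0,0,0],[0,0,0],[0,0,0]],"gripper":[87,87,87,87,87]}'
python3 -m inch '{"translation":[[-36,-44,0],[-72,-88,0],[-108,-133,0],[-144,-177,0],[-180,-220,0]],"delta_rot":[[0,0,0],[0,0,0],[0,0,0],[0,0,0],[0,0,0]],"gripper":[87,87,87,87,87]}'
python3 -m inch '{"translation":[[-36,-44,0],[-72,-88,0],[-108,-133,0],[-144,-177,0],[-180,-220,0]],"delta_rot":[[0,0,0],[0,0,0],[0,0,0],[0,0,0],[0,0,0]],"gripper":[87,87,87,87,87]}'
python3 -m inch '{"translation":[[-32,-40,30],[-62,-76,75],[-88,-108,115],[-100,-125,145],[-104,-130,150]],"delta_rot":[[0,0,0.13],[0,0,0.28],[0,0,0.43],[0,0,0.58],[0,0,0.65]],"gripper":[87,87,87,87,87]}'
python3 -c "
from h import *
go(.505,-.388,.2,27.9)
i=vision.camera_info('wrist');np.savez('w1.npz',**i)
f=vision.grab_frame('wrist');cv2.imwrite('pics/w1.png',cv2.resize(f[:,:,::-1],(800,600),interpolation=cv2.INTER_CUBIC));go(.505,-.388,.2,27.9)
np.savez('w1.npz',**vision.camera_info('wrist'))"
```

```text
time: 0.82
position: [0.3225, 0.3242, 0.3525]
orientation: [180.0, 0.0, 155.2]
wrist_force: [1.9, 0.2, 1.2]
finger_gap: 0.087
gripper_force: 0.0
time: 1.45
position: [0.3935, 0.0488, 0.3524]
orientation: [180.0, 0.1, 155.2]
wrist_force: [1.0, -0.4, -0.4]
finger_gap: 0.0871
gripper_force: 0.0
time: 2.08
position: [0.4647, -0.2266, 0.3522]
orientation: [180.0, 0.0, 155.2]
wrist_force: [1.1, 0.1, 0.1]
finger_gap: 0.0872
gripper_force: 0.0
time: 2.7
position: [0.503, -0.3865, 0.198]
orientation: [-179.9, -0.3, 117.7]
wrist_force: [0.6, -0.8, 0.9]
finger_gap: 0.0868
gripper_force: 0.0
shift [-2.3  1.1 -2. ] turn [-0.002  -0.0059 -0.0037] now [ 0.503  -0.3865  0.198 ] t 2.7 F [ 0.6 -0.8  0.9]
shift [-1.8  0.9 -1.2] turn [-0.0016 -0.0043 -0.0055] now [ 0.5034 -0.3868  0.1988] t 2.75 F [-1.6  0.9 -0.3]
```

View pics/w1.png

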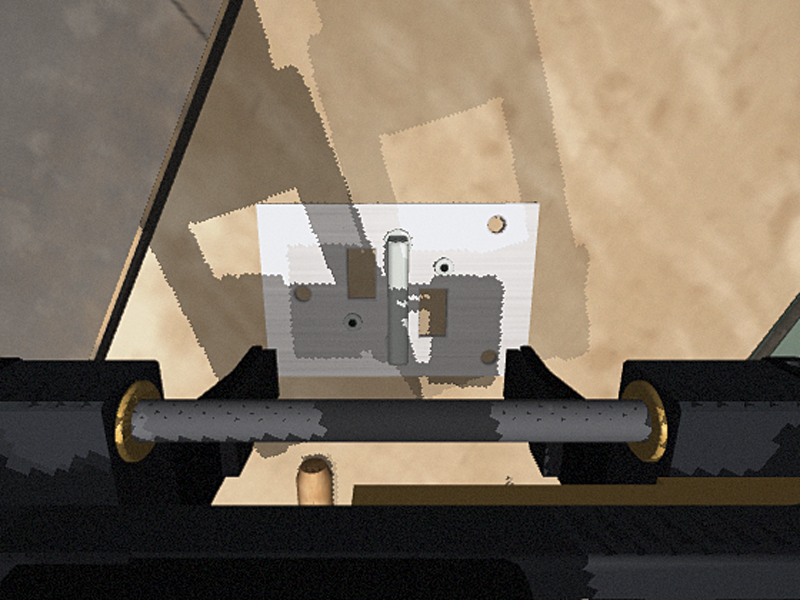

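Wrist view: bar from (397,240) to (397,362), holes at (497,224), (489,357), (303,293), plate corners (258,204), (538,204).

```bash
python3 - <<'E'
from h import *
i=dict(np.load('w1.npz'));f=lambda u,v,z:onz(0,(u*.7,v*.7),z,i)
h=[f(497,224,.006),f(489,357,.006),f(303,293,.006)]
m=(h[0]+h[1])/2;c=(m+h[2])/2;d=m-h[2]
print("holes",np.round(h,4),"len",np.linalg.norm(d),np.linalg.norm(h[0]-h[1]),"c",c,"yaw",np.degrees(np.arctan2(d[1],d[0])))
for z in(.030,.034):
  b=[f(397,240,z),f(397,362,z)];print(z,"bar",np.round(b,4),np.linalg.norm(b[0]-b[1]),np.mean(b,0), np.degrees(np.arctan2(*(b[0]-b[1])[1::-1]))-90)
# height by triangulation top+wrist
for p,q in[((140,172),(397,240)),((240,124),(397,362))]:
  print(tri([ray("top",(290+p[0]/4,193+p[1]/4)),ray(0,(q[0]*.7,q[1]*.7),i)]))
go(c[0],c[1],.15,27.9)
E
```

```text
holes [[ 0.5406 -0.3177  0.006 ]
 [ 0.5816 -0.3957  0.006 ]
 [ 0.4532 -0.413   0.006 ]] len 0.12176000034172857 0.08809651561871287 c [ 0.50712238 -0.38484165  0.006     ] yaw 27.56943261111296
0.03 bar [[ 0.4888 -0.352   0.03  ]
 [ 0.5238 -0.4183  0.03  ]] 0.07497360687176667 [ 0.50628128 -0.38511425  0.03      ] 27.8231041986118
0.034 bar [[ 0.4885 -0.3515  0.034 ]
 [ 0.5229 -0.4168  0.034 ]] 0.07382740807200112 [ 0.50569755 -0.38411341  0.034     ] 27.823104198611787
[ 0.49031547 -0.35435427  0.0122356 ]
[ 0.52468472 -0.42324426  0.01750958]
shift [-0.2  4.3 48.8] turn [-0.0016 -0.0043 -0.0055] now [ 0.5034 -0.3868  0.1988] t 2.75 F [-1.6  0.9 -0.3]
```

```bash

python3 -m inch '{"translation":[[0,1,25],[0,2,55],[0,4,85],[0,4,95],[0,4,98]],"delta_rot":[[-0.002,-0.004,0],[-0.002,-0.004,0],[-0.002,-0.004,0],[-0.002,-0.004,0],[-0.002,-0.004,0]],"gripper":[70,50,40,40,40]}' 
python3 -m inch '{"translation":[[0,0,6],[0,0,12],[0,0,17],[0,0,19],[0,0,19]],"delta_rot":[[0,0,0],[0,0,0],[0,0,0],[0,0,0],[0,0,0]],"gripper":[40,40,40,40,40]}' 
python3 -c "
from h import *
go(.5065,-.385,.081,27.6)"
```

```text
time: 3.38
position: [0.5081, -0.3842, 0.1043]
orientation: [179.9, 0.2, 118.0]
wrist_force: [0.1, 0.3, -0.1]
finger_gap: 0.0455
gripper_force: 0.0
time: 4.0
position: [0.508, -0.3843, 0.0851]
orientation: [179.9, 0.2, 118.0]
wrist_force: [-1.0, 0.2, 0.9]
finger_gap: 0.0398
gripper_force: 0.0
shift [ 0.1 -1.7  4.1] turn [0.0019 0.0037 0.0063] now [ 0.508  -0.3843  0.0851] t 4.0 F [-1.   0.2  0.9]
```

```bash

python3 -m inch '{"translation":[[0,-1,2],[0,-1.5,4],[0,-1.5,4],[0,-1.5,4],[0,-1.5,4]],"delta_rot":[[0,0.002,0.006],[0,0.004,0.006],[0,0.004,0.006],[0,0.004,0.006],[0,0.004,0.006]],"gripper":[30,20,10,5,5]}' 35
python3 -m inch '{"translation":[[0,0,0],[0,0,0],[0,0,0],[0,0,-3],[0,0,-6]],"delta_rot":[[0,0,0],[0,0,0],[0,0,0],[0,0,0],[0,0,0]],"gripper":[5,5,5,5,5]}' 35
python3 -m inch '{"translation":[[0,0,-15],[0,0,-40],[0,0,-70],[0,0,-100],[0,0,-120]],"delta_rot":[[0,0,0],[0,0,0],[0,0,0],[0,0,0],[0,0,0]],"gripper":[5,5,5,5,5]}' 
python3 -m inch '{"translation":[[0,0,-20],[0,0,-45],[0,0,-65],[0,0,-74],[0,0,-75]],"delta_rot":[[0,0,0],[0,0,0],[0,0,0],[0,0,0],[0,0,0]],"gripper":[5,5,5,5,5]}' 
python3 -c "
from h import *
go(.503,.035,.28,3.8)"
```

```text
time: 4.62
position: [0.5067, -0.3851, 0.0812]
orientation: [179.9, -0.0, 117.6]
wrist_force: [-0.3, -0.9, -1.3]
finger_gap: 0.0116
gripper_force: 35.0
time: 5.25
position: [0.5066, -0.3847, 0.0869]
orientation: [179.9, -0.1, 117.6]
wrist_force: [-0.6, -0.0, -4.3]
finger_gap: 0.0118
gripper_force: 35.0
time: 5.88
position: [0.5071, -0.3857, 0.2102]
orientation: [179.8, 0.2, 117.6]
wrist_force: [0.4, 0.5, -3.8]
finger_gap: 0.0116
gripper_force: 35.0
time: 6.5
position: [0.5066, -0.3854, 0.2826]
orientation: [179.9, 0.0, 117.6]
wrist_force: [-0.3, 0.8, -4.2]
finger_gap: 0.0113
gripper_force: 35.0
shift [374.1 191.7   2.8] turn [2.200e-03 1.000e-04 4.157e-01] now [ 0.5066 -0.3854  0.2826] t 6.5 F [-0.3  0.8 -4.2]
```

```bash

python3 -m inch '{"translation":[[10,5,-5],[30,15,-15],[60,30,-30],[100,50,-45],[140,71,-60]],"delta_rot":[[0,0,0],[0,0,0],[0,0,0],[0,0,0],[0,0,0]],"gripper":[5,5,5,5,5]}' 
python3 -m inch '{"translation":[[40,20,-3],[80,41,-7],[115,58,-7],[135,69,-7],[141,72,-7]],"delta_rot":[[0,0,0.06],[0,0,0.16],[0,0,0.27],[0,0,0.37],[0,0,0.416]],"gripper":[5,5,5,5,5]}' 
python3 -m inch '{"translation":[[0,0,0],[0,0,0],[0,0,0],[0,0,0],[0,0,0]],"delta_rot":[[0,0,0],[0,0,0],[0,0,0],[0,0,0],[0,0,0]],"gripper":[5,5,5,5,5]}' 
python3 -c "
from h import *
go(.503,-.07,.35,3.8)
f=vision.grab_frame('wrist');np.savez('w2.npz',**vision.camera_info('wrist'))
cv2.imwrite('pics/w2s.png',f[:,:,::-1])
cv2.imwrite('pics/w2.png',cv2.resize(f[:,:,::-1],(800,600),interpolation=cv2.INTER_CUBIC))"
```

```text
time: 7.12
position: [0.5037, -0.2263, 0.3419]
orientation: [179.9, -0.1, 117.6]
wrist_force: [0.6, 0.3, -4.3]
finger_gap: 0.0116
gripper_force: 35.0
time: 7.75
position: [0.5021, -0.0678, 0.3488]
orientation: [180.0, -0.1, 93.8]
wrist_force: [-0.6, -0.7, -3.7]
finger_gap: 0.0118
gripper_force: 35.0
time: 8.38
position: [0.5028, -0.0704, 0.3495]
orientation: [179.9, -0.1, 93.8]
wrist_force: [-0.4, -0.6, -3.8]
finger_gap: 0.0117
gripper_force: 35.0
shift [ 0.3  0.2 -0.5] turn [ 0.0018 -0.0009 -0.0007] now [ 0.5028 -0.0704  0.3495] t 8.375 F [-0.4 -0.6 -3.8]
```

View pics/w2.png

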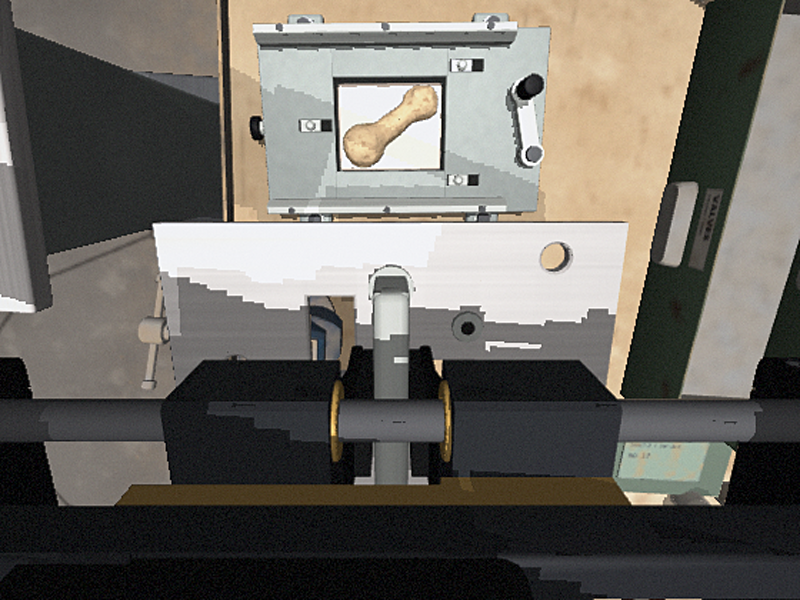

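Fixture fully visible, (255,20) to (550,220), and the held plate hangs straight with its far long edge (153,223)-(628,222). I enlarge the fixture.

```bash
python3 -c "
import cv2
f=cv2.imread('pics/w2s.png')[5:165,165:405]
cv2.imwrite('pics/w2c.png',cv2.resize(f,None,fx=3.333333,fy=3.333333,interpolation=cv2.INTER_CUBIC))"
```

```text
(no output)
```

View pics/w2c.png

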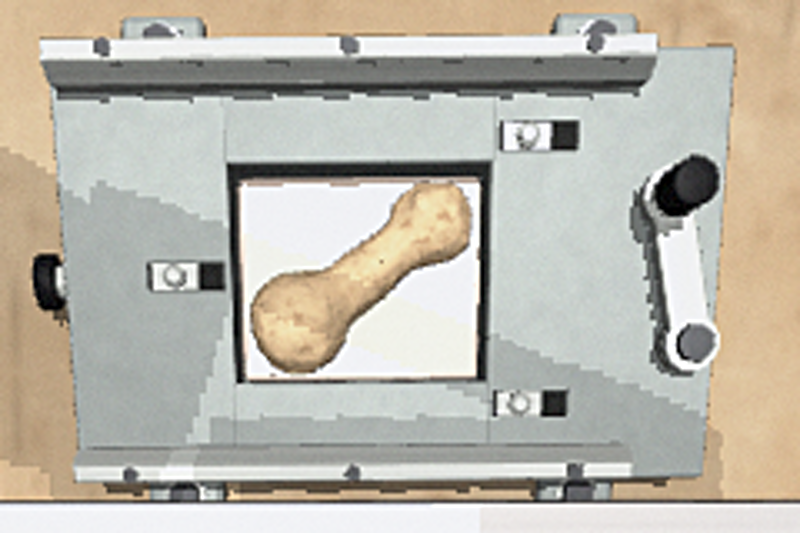

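The pins show at (528,135), (520,403) and (174,276) in the crop, shifted toward the near end of their slots. The knob is at (690,185) and the pivot at (695,343).

```bash
python3 - <<'E'
from h import *
i=dict(np.load('w2.npz'));f=lambda u,v,z:onz(0,(165+u*.3,5+v*.3),z,i)
A=lambda d:np.degrees(np.arctan2(d[1],d[0]))
p=[f(528,135,.044),f(520,403,.044),f(174,276,.044)];m=(p[0]+p[1])/2;d=m-p[2]
print("pins",np.round(p,4),np.linalg.norm(d),np.linalg.norm(p[0]-p[1]),"mid",(m+p[2])/2,"yaw",A(d),A(p[0]-p[1])-90)
c=[f(735,47,.04),f(703,478,.04)];print("far corners",np.round(c,4),np.linalg.norm(c[0]-c[1]),A(c[0]-c[1])-90)
L=[f(42,40,.06),f(656,37,.06)];print("rail+ outer",np.round(L,4),A(L[1]-L[0]),np.linalg.norm(L[1]-L[0]))
M=[f(78,478,.06),f(632,473,.06)];print("rail- outer",np.round(M,4),A(M[1]-M[0]),np.linalg.norm(M[1]-M[0]))
I=[f(57,97,.04),f(640,91,.04)];print("rail+ inner foot",np.round(I,4),A(I[1]-I[0]))
J=[f(78,450,.06),f(632,443,.06)];print("rail- lip in",np.round(J,4),A(J[1]-J[0]))
y=A(d);R=np.array([[np.cos(np.radians(y)),-np.sin(np.radians(y))],[np.sin(np.radians(y)),np.cos(np.radians(y))]])
pv=f(695,343,.055);kn=f(690,185,.0835)
o=np.mean(c,0)[:2]-R@[.115,0];print("origin from far edge",o,"from pivot",pv[:2]-R@[.114,-.024],"from rail+ ends",np.mean(L,0)[:2]-R@[-.003,.063],"rail-",np.mean(M,0)[:2]-R@[-.003,-.063])
print("pins mid in fixture",R.T@(((m+p[2])/2)[:2]-o),"knob",kn,"pivot",pv,"knob rel",R.T@(kn-pv)[:2])
# two-view height check of pivot and knob with top camera
for q,w in[((604,33),(695,343)),((548,45),(690,185))]:
  print("tri",tri([ray("top",(120+(q[0]-400)*.3325,180+q[1]/3)),ray(0,(165+w[0]*.3,5+w[1]*.3),i)]))
z=robot.read_state()['position'][2]-.075
e=[onz(0,(u*.7,v*.7),z,i) for u,v in[(153,223),(628,222)]];print("plate edge",e,np.linalg.norm(e[1]-e[0]),A(e[1]-e[0]))
yy=A(e[1]-e[0]);n=np.array([-np.sin(np.radians(yy)),np.cos(np.radians(yy))]);print("plate centre",np.mean(e,0)[:2]-.057*n,robot.read_state()['position'])
E
```

```text
pins [[5.485e-01 8.730e-02 4.400e-02]
 [5.551e-01 3.000e-04 4.400e-02]
 [4.305e-01 3.480e-02 4.400e-02]] 0.12159193001056448 0.08728905864890733 mid [0.49114328 0.03930769 0.044     ] yaw 4.211709873373807 4.331673477448589
far corners [[ 0.6149  0.1192  0.04  ]
 [ 0.6259 -0.022   0.04  ]] 0.14162161646764732 4.450848525587986
rail+ outer [[0.3903 0.1009 0.06  ]
 [0.5837 0.1147 0.06  ]] 4.059159694350362 0.19388145022106268
rail- outer [[ 0.4009 -0.0351  0.06  ]
 [ 0.5944 -0.0206  0.06  ]] 4.2869913238169435 0.19409836701178215
rail+ inner foot [[0.3895 0.0892 0.04  ]
 [0.5851 0.104  0.04  ]] 4.3371160140125475
rail- lip in [[ 0.4009 -0.0254  0.06  ]
 [ 0.593  -0.0104  0.06  ]] 4.488137344956809
origin from far edge [0.50573414 0.04013776] from pivot [0.49591881 0.03979833] from rail+ ends [0.49462704 0.04518323] rail- [0.49600229 0.03522519]
pins mid in fixture [-0.01461241  0.00024376] knob [0.59445558 0.06861711 0.0835    ] pivot [0.61137356 0.02423554 0.055     ] knob rel [-0.01361282  0.04550421]
tri [0.61391704 0.02400341 0.04003311]
tri [0.59189807 0.06588285 0.08764741]
plate edge [array([ 0.41302939, -0.01897915,  0.27451728]), array([ 0.58408194, -0.00733389,  0.27451728])] 0.1714484962835813 3.8946891556151555
plate centre [ 0.50242727 -0.07002488] [ 0.50279928 -0.07031695  0.34951728]
```

```bash

python3 -m inch '{"translation":[[12,0,0],[35,1,0],[70,2,0],[98,2,0],[110,2,0]],"delta_rot":[[0,0,-0.004],[0,0,-0.0075],[0,0,-0.0075],[0,0,-0.0075],[0,0,-0.0075]],"gripper":[5,5,5,5,5]}' 
python3 -m inch '{"translation":[[0,0,15],[0,0,45],[0,0,80],[0,0,110],[0,0,120]],"delta_rot":[[0,0,0],[0,0,0],[0,0,0],[0,0,0],[0,0,0]],"gripper":[5,5,5,5,5]}' 
python3 -m inch '{"translation":[[0,0,15],[0,0,35],[0,0,52],[0,0,60],[0,0,60]],"delta_rot":[[0,0,0],[0,0,0],[0,0,0],[0,0,0],[0,0,0]],"gripper":[5,5,5,5,5]}' 
python3 -c "
from h import *
go(.4975,.0397,.150,4.25)
f=vision.grab_frame('wrist');np.savez('w3.npz',**vision.camera_info('wrist'))
cv2.imwrite('pics/w3.png',cv2.resize(f[:,:,::-1],(800,600),interpolation=cv2.INTER_CUBIC))"
```

```text
time: 9.05
position: [0.4972, 0.0417, 0.3497]
orientation: [179.9, -0.1, 94.3]
wrist_force: [0.1, -0.4, -4.2]
finger_gap: 0.0115
gripper_force: 35.0
time: 9.68
position: [0.4961, 0.0391, 0.2264]
orientation: [-179.8, -0.1, 94.2]
wrist_force: [0.2, 0.6, -3.4]
finger_gap: 0.0118
gripper_force: 35.0
time: 10.3
position: [0.4977, 0.0399, 0.1692]
orientation: [179.9, -0.1, 94.2]
wrist_force: [-0.6, 0.1, -3.7]
finger_gap: 0.0117
gripper_force: 35.0
shift [-0.3 -0.2 19.2] turn [ 0.001  -0.0009 -0.0007] now [0.4977 0.0399 0.1692] t 10.3 F [-0.6  0.1 -3.7]
```

View pics/w3.png

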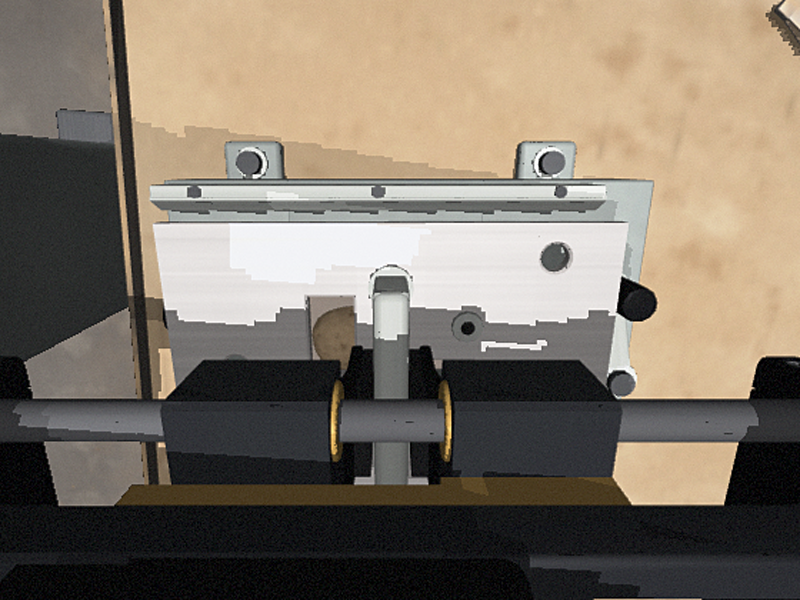

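Wrist view: the plate (edge row 223) sits parallel to the +y rail (strip row 184 to 205), its far edge short of the knob at (637,302).

```bash
python3 - <<'E'
from h import *
i=dict(np.load('w3.npz'));f=lambda u,v,z:onz(0,(u*.7,v*.7),z,i)[:2]
A=lambda d:np.degrees(np.arctan2(d[1],d[0]))
e=[f(153,224,.0942),f(627,223,.0942)];r=[f(152,184,.06),f(606,184,.06)]
n=np.array([-np.sin(np.radians(4.3)),np.cos(np.radians(4.3))]);t=np.array([n[1],-n[0]])
print(A(e[1]-e[0]),A(r[1]-r[0]),"edge n",[x@n for x in e],"rail n",[x@n for x in r],"plate len",np.linalg.norm(e[1]-e[0]))
print("axis n expected",np.array([.4911,.0395])@n,"plate axis",np.mean([x@n for x in e])-.057,"rail axis",np.mean([x@n for x in r])-.068)
print("plate mid t",np.mean([x@t for x in e]),"pins t",np.array([.4911,.0393])@t,"knob t",f(637,302,.0835)@t)
E
```

```text
4.341069414709425 4.2305127073000754 edge n [np.float64(0.059289943387823264), np.float64(0.05941315046720518)] rail n [np.float64(0.07230383366923267), np.float64(0.07206906808250906)] plate len 0.17188572832523516
axis n expected 0.0025667600298325435 plate axis 0.002351546927514221 rail axis 0.004186450875870856
plate mid t 0.49917710120581416 pins t 0.492664283038459 knob t 0.5990738149789672
```

```bash

python3 -m inch '{"translation":[[0.5,0,6],[0.5,0,13],[0.5,0,19],[0.5,0,23],[0.5,0,25]],"delta_rot":[[0,0,0],[0,0,0],[0,0,0],[0,0,0],[0,0,0]],"gripper":[5,5,5,5,5]}' 15
python3 -m inch '{"translation":[[0,0,2],[0,0,4],[0,0,6],[0,0,8],[0,0,8]],"delta_rot":[[0,0,0],[0,0,0],[0,0,0],[0,0,0],[0,0,0]],"gripper":[5,5,5,5,5]}' 15
python3 -m inch '{"translation":[[0,0,1],[0,0,2],[0,0,3],[0,0,4],[0,0,4]],"delta_rot":[[0,0,0],[0,0,0],[0,0,0],[0,0,0],[0,0,0]],"gripper":[5,5,5,5,5]}' 15
```

```text
time: 10.98
position: [0.4977, 0.0405, 0.1442]
orientation: [179.9, -0.1, 94.2]
wrist_force: [-0.1, -0.2, -3.6]
finger_gap: 0.012
gripper_force: 15.0
time: 11.6
position: [0.4978, 0.0405, 0.1365]
orientation: [179.9, -0.0, 94.2]
wrist_force: [0.2, -0.4, -3.2]
finger_gap: 0.0118
gripper_force: 15.0
time: 12.22
position: [0.4978, 0.0405, 0.1325]
orientation: [179.9, -0.0, 94.2]
wrist_force: [0.0, 0.4, -4.0]
finger_gap: 0.012
gripper_force: 15.0
```

Underside now about 0.0515, at the lip bottom. Continuing in small steps.

```bash

python3 -m inch '{"translation":[[0,0,0.5],[0,0,1],[0,0,1.5],[0,0,2],[0,0,2]],"delta_rot":[[0,0,0],[0,0,0],[0,0,0],[0,0,0],[0,0,0]],"gripper":[5,5,5,5,5]}' 10
python3 -m inch '{"translation":[[0,0,0.5],[0,0,1],[0,0,1.5],[0,0,2],[0,0,2]],"delta_rot":[[0,0,0],[0,0,0],[0,0,0],[0,0,0],[0,0,0]],"gripper":[5,5,5,5,5]}' 10
python3 -m inch '{"translation":[[0,0,0.4],[0,0,0.8],[0,0,1.2],[0,0,1.5],[0,0,1.5]],"delta_rot":[[0,0,0],[0,0,0],[0,0,0],[0,0,0],[0,0,0]],"gripper":[5,5,5,5,5]}' 10
```

```text
time: 12.85
position: [0.4979, 0.0405, 0.1306]
orientation: [179.9, -0.0, 94.2]
wrist_force: [-0.5, -0.2, -3.0]
finger_gap: 0.0122
gripper_force: 10.0
time: 13.48
position: [0.4978, 0.0405, 0.1286]
orientation: [179.9, -0.0, 94.2]
wrist_force: [-0.2, -0.1, -4.3]
finger_gap: 0.0115
gripper_force: 10.0
time: 14.1
position: [0.4979, 0.0405, 0.1271]
orientation: [179.9, -0.0, 94.2]
wrist_force: [0.3, 0.4, -4.4]
finger_gap: 0.0124
gripper_force: 10.0
```

```bash

python3 -m inch '{"translation":[[0,0,0.2],[0,0,0.4],[0,0,0.6],[0,0,0.8],[0,0,0.8]],"delta_rot":[[0,0,0],[0,0,0],[0,0,0],[0,0,0],[0,0,0]],"gripper":[5,5,5,5,5]}' 8
python3 -m inch '{"translation":[[0,0,0.2],[0,0,0.4],[0,0,0.6],[0,0,0.8],[0,0,0.8]],"delta_rot":[[0,0,0],[0,0,0],[0,0,0],[0,0,0],[0,0,0]],"gripper":[5,5,5,5,5]}' 8
```

```text
time: 14.72
position: [0.4979, 0.0405, 0.1263]
orientation: [179.9, -0.0, 94.2]
wrist_force: [0.1, -0.3, -4.8]
finger_gap: 0.0115
gripper_force: 8.0
time: 15.35
position: [0.498, 0.0405, 0.1259]
orientation: [179.9, -0.0, 94.2]
wrist_force: [-3.8, 1.0, 3.3]
finger_gap: 0.0119
gripper_force: 8.0
```

Resting on the tips (about 7 N). Loosen the fingers, then push back along -x at about 9 mm/s.

```bash

python3 -m inch '{"translation":[[0,0,-0.5],[0,0,-0.5],[0,0,-0.5],[0,0,-0.5],[0,0,-0.5]],"delta_rot":[[0,0,0],[0,0,0],[0,0,0],[0,0,0],[0,0,0]],"gripper":[13,14,15,16,16]}' 8
python3 -m inch '{"translation":[[0,-1,0],[0,-2,0],[0,-3,0],[0,-4,0],[0,-5,0]],"delta_rot":[[0,0,0],[0,0,0],[0,0,0],[0,0,0],[0,0,0]],"gripper":[16,16,16,16,16]}'
python3 -m inch '{"translation":[[0,-0.7,0],[0,-1.4,0],[0,-2,0],[0,-2,0],[0,-2,0]],"delta_rot":[[0,0,0],[0,0,0],[0,0,0],[0,0,0],[0,0,0]],"gripper":[16,16,16,16,16]}'
```

```text
time: 15.98
position: [0.498, 0.0405, 0.126]
orientation: [179.9, -0.0, 94.2]
wrist_force: [-1.0, -0.2, 0.1]
finger_gap: 0.0162
gripper_force: 0.0
time: 16.6
position: [0.4929, 0.0401, 0.126]
orientation: [179.9, -0.0, 94.2]
wrist_force: [1.3, 0.8, -0.9]
finger_gap: 0.0162
gripper_force: 0.9
time: 17.23
position: [0.4909, 0.04, 0.126]
orientation: [179.9, -0.0, 94.2]
wrist_force: [-0.1, -0.5, -0.2]
finger_gap: 0.0156
gripper_force: 0.0
```

```bash

python3 -m inch '{"translation":[[0,-0.5,0],[0,-1,0],[0,-1.5,0],[0,-1.5,0],[0,-1.5,0]],"delta_rot":[[0,0,0],[0,0,0],[0,0,0],[0,0,0],[0,0,0]],"gripper":[16,16,16,16,16]}'
python3 -c "
from h import *
f=vision.grab_frame('wrist');np.savez('w4.npz',**vision.camera_info('wrist'))
cv2.imwrite('pics/w4.png',cv2.resize(f[:,:,::-1],(800,600),interpolation=cv2.INTER_CUBIC))"
```

```text
time: 17.85
position: [0.4895, 0.0399, 0.126]
orientation: [179.9, -0.0, 94.2]
wrist_force: [0.4, 0.9, -1.2]
finger_gap: 0.0162
gripper_force: 0.2
```

View pics/w4.png

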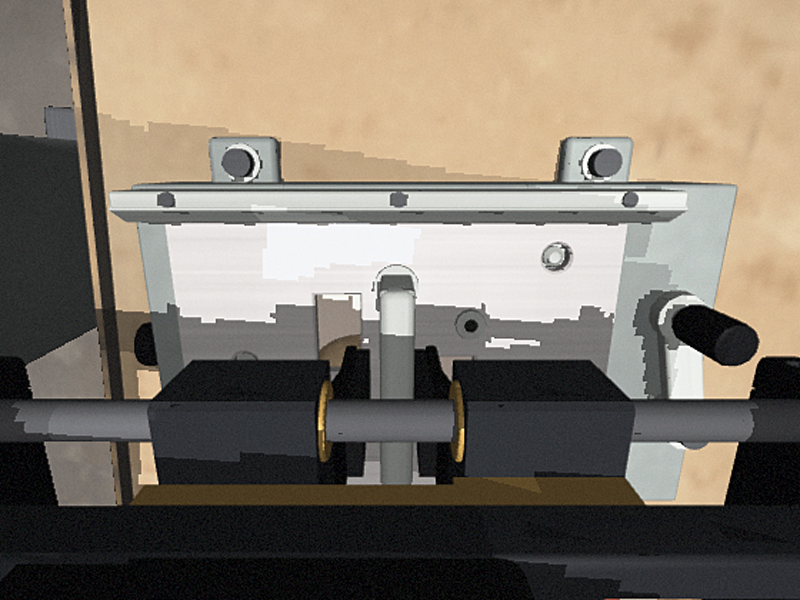

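The pin shows in the hole at (554,257) and the plate looks smaller (165-627 against 153-627 px), which suggests the 5 mm drop. I check that by its length.

```bash
python3 - <<'E'
from h import *
i=dict(np.load('w4.npz'))
im=cv2.imread('pics/w4.png');print([ [int(x) for x in im[230,a:b].mean(1)] for a,b in((155,180),(612,645))])
for z in(.046,.051):
  f=lambda u,v:onz(0,(u*.7,v*.7),z,i)[:2]
  print(z,np.linalg.norm(f(627,228)-f(165,228)),"hole",f(556,257),"mid",(f(627,228)+f(165,228))/2)
print(onz(0,(554*.7,257*.7),.045,i))
go(.5,.04,.2,4.25)
E
```

```text
[[172, 172, 173, 173, 174, 172, 172, 171, 169, 164, 186, 221, 233, 232, 227, 230, 230, 229, 229, 230, 230, 230, 230, 230, 231], [227, 230, 231, 231, 230, 229, 228, 228, 229, 231, 232, 231, 234, 230, 213, 175, 162, 172, 175, 173, 172, 175, 176, 173, 170, 174, 174, 174, 178, 177, 175, 175, 175]]
0.046 0.1723431290634506 hole [0.54845255 0.08809703] mid [0.48708542 0.09456566]
0.051 0.16735066648001432 hole [0.54655884 0.0888953 ] mid [0.48696941 0.09517654]
[0.54806891 0.08788122 0.045     ]
shift [ -0.6  10.7 -74. ] turn [ 0.0019 -0.0008 -0.0006] now [0.4895 0.0399 0.126 ] t 17.9 F [ 0.8  0.4 -0.4]
```

Length 172.3 mm at z = 0.046: the template is seated. Next I release it, lift, and pin down the knob.

```bash

python3 -m inch '{"translation":[[0,0.8,0],[0,0.8,0],[0,0.8,0],[0,0.8,0],[0,0.8,0]],"delta_rot":[[0,0,0],[0,0,0],[0,0,0],[0,0,0],[0,0,0]],"gripper":[18,24,30,34,34]}'
python3 -m inch '{"translation":[[0,0,-10],[0,0,-25],[0,0,-45],[0,0,-65],[0,0,-75]],"delta_rot":[[0,0,0],[0,0,0],[0,0,0],[0,0,0],[0,0,0]],"gripper":[34,34,34,34,34]}'
python3 - <<'E'
from h import *
j=dict(np.load('w4.npz'));i=dict(np.load('w2.npz'))
print("knob w4",onz(0,(737*.7,342*.7),.0835,j),"w2",onz(0,(165+690*.3,5+185*.3),.0835,i),
 "tri",tri([ray(0,(737*.7,342*.7),j),ray(0,(165+690*.3,5+185*.3),i)]))
print("drawer handle",onz(0,(672*.7,220*.7),.1,i),onz(0,(672*.7,220*.7),.15,i))
k=np.array([.5945,.068]);d=k-[.611,.0245];print(np.linalg.norm(d),np.degrees(np.arctan2(d[1],d[0])))
go(k[0],k[1],.2,20.6)
E
```

```text
time: 18.52
position: [0.4902, 0.04, 0.126]
orientation: [179.9, -0.0, 94.2]
wrist_force: [-0.4, 0.1, -0.2]
finger_gap: 0.0334
gripper_force: 0.0
time: 19.15
position: [0.491, 0.0398, 0.2034]
orientation: [179.7, -0.0, 94.2]
wrist_force: [-0.3, -0.8, 0.3]
finger_gap: 0.0342
gripper_force: 0.0
knob w4 [0.59551675 0.07152722 0.0835    ] w2 [0.59445558 0.06861711 0.0835    ] tri [0.59599364 0.07002194 0.08146708]
drawer handle [ 0.70683444 -0.01712058  0.1       ] [ 0.67616472 -0.01381421  0.15      ]
0.046524187257812454 110.7722546820458
shift [ 20.5 105.2   4. ] turn [ 0.0052  0.0005 -0.286 ] now [0.491  0.0398 0.2034] t 19.15 F [-0.3 -0.8  0.3]
```

```bash
python3 - <<'E'
from h import *
i=dict(np.load('w2.npz'))
print("handle",tri([ray(0,(682*.7,224*.7),i),ray("top",(288*.7,217*.7))]))
for z in(.05,.1,.15):print(z,"top: drawer front edge L/R",onz("top",(208*.7,218*.7),z),onz("top",(366*.7,217*.7),z),"cab front",onz("top",(290*.7,172*.7),z+.1))
go(.5953,.0698,.2,19.1)
E
```

```text
handle [ 0.70300298 -0.02082103  0.11516092]
0.05 top: drawer front edge L/R [0.71932323 0.14200076 0.05      ] [ 0.72045814 -0.16507582  0.05      ] cab front [ 0.77595962 -0.03012278  0.15      ]
0.1 top: drawer front edge L/R [0.70416305 0.12898504 0.1       ] [ 0.70525819 -0.16733322  0.1       ] cab front [ 0.75752339 -0.03763456  0.2       ]
0.15 top: drawer front edge L/R [0.68900287 0.11596932 0.15      ] [ 0.69005825 -0.16959063  0.15      ] cab front [ 0.73908716 -0.04514634  0.25      ]
shift [ 22.2 106.2   4. ] turn [ 0.0052  0.0004 -0.2598] now [0.491  0.0398 0.2034] t 19.15 F [-0.3 -0.8  0.3]
```

```bash

python3 -m inch '{"translation":[[3,15,0],[8,40,0],[14,70,0],[19,95,0],[22,106,0]],"delta_rot":[[0,0,-0.1],[0,0,-0.25],[0,0,-0.4],[0,0,-0.5],[0,0,-0.5]],"gripper":[40,40,40,40,40]}'
python3 -m inch '{"translation":[[0,0,0],[0,0,0],[0,0,0],[0,0,0],[0,0,0]],"delta_rot":[[0,0,-0.15],[0,0,-0.3],[0,0,-0.42],[0,0,-0.47],[0,0,-0.47]],"gripper":[40,40,40,40,40]}'
python3 -c "
from h import *
go(.5953,.0698,.136,60)"
```

```text
time: 19.77
position: [0.5951, 0.0699, 0.2014]
orientation: [179.9, 0.0, 122.8]
wrist_force: [0.0, -0.8, -0.4]
finger_gap: 0.0402
gripper_force: 0.0
time: 20.4
position: [0.5937, 0.0695, 0.2013]
orientation: [179.9, 0.0, 149.7]
wrist_force: [-0.2, 0.3, -0.7]
finger_gap: 0.0399
gripper_force: 0.0
shift [-1.2  0.9 65.3] turn [ 0.0014  0.0007 -0.0061] now [0.5937 0.0695 0.2013] t 20.4 F [-0.2  0.3 -0.7]
```

```bash

python3 -m inch '{"translation":[[-1,1,10],[-1,1,25],[-1,1,40],[-1,1,46],[-1,1,48]],"delta_rot":[[0,0,0],[0,0,0],[0,0,0],[0,0,0],[0,0,0]],"gripper":[40,40,40,40,40]}'
python3 -m inch '{"translation":[[0,0,4],[0,0,8],[0,0,13],[0,0,16],[0,0,17]],"delta_rot":[[0,0,0],[0,0,0],[0,0,0],[0,0,0],[0,0,0]],"gripper":[40,40,40,40,40]}'
python3 -m inch '{"translation":[[0,0,0],[0,0,0],[0,0,0],[0,0,0],[0,0,0]],"delta_rot":[[0,0,0],[0,0,0],[0,0,0],[0,0,0],[0,0,0]],"gripper":[30,22,16,12,10]}' 5
python3 -m inch '{"translation":[[0,0,0],[0,0,0],[0,0,0],[0,0,0],[0,0,0]],"delta_rot":[[0,0,0],[0,0,0],[0,0,0],[0,0,0],[0,0,0]],"gripper":[10,10,10,10,10]}' 5
python3 - <<'E'
from h import *
s=robot.read_state();P=s['position'];E=Ro.from_euler('xyz',s['orientation'],degrees=True)
piv=np.array([.611,.0245]);r=P[:2]-piv;print("r",np.linalg.norm(r),"phi",np.degrees(np.arctan2(r[1],r[0]))-94.3)
a0=np.arctan2(r[1],r[0])
for t in range(0,81,5):
  a=a0+np.radians(t);w=piv+.048*np.array([np.cos(a),np.sin(a)]);print(t,np.round(E.inv().apply(np.r_[w,P[2]]-P)*1000,1)[:2])
go(P[0],P[1],P[2],60)
E
```

```text
time: 21.02
position: [0.5953, 0.07, 0.1523]
orientation: [179.9, -0.0, 149.8]
wrist_force: [0.0, -0.3, -1.1]
finger_gap: 0.0401
gripper_force: 0.0
time: 21.65
position: [0.5955, 0.07, 0.1359]
orientation: [179.9, 0.0, 149.8]
wrist_force: [-0.4, -0.1, 0.0]
finger_gap: 0.0398
gripper_force: 0.0
time: 22.28
position: [0.5957, 0.0699, 0.1364]
orientation: [179.9, 0.1, 149.8]
wrist_force: [-0.7, -0.5, 0.4]
finger_gap: 0.0149
gripper_force: 5.0
time: 22.9
position: [0.5957, 0.0699, 0.1363]
orientation: [179.9, 0.1, 149.8]
wrist_force: [-0.4, -2.6, 2.7]
finger_gap: 0.0145
gripper_force: 5.0
r 0.04792206020740119 phi 14.285403383961835
0 [0.1 0.1]
5 [ 2.7 -3.2]
10 [ 5.  -6.7]
15 [  7.  -10.4]
20 [  8.7 -14.2]
25 [ 10.  -18.2]
30 [ 11.  -22.2]
35 [ 11.7 -26.4]
40 [ 11.9 -30.6]
45 [ 11.8 -34.7]
50 [ 11.4 -38.9]
55 [ 10.6 -43. ]
60 [  9.4 -47. ]
65 [  7.9 -50.9]
70 [  6.  -54.7]
75 [  3.8 -58.3]
80 [  1.4 -61.6]
shift [0. 0. 0.] turn [ 0.0016  0.0013 -0.0037] now [0.5957 0.0699 0.1363] t 22.9 F [-0.4 -2.6  2.7]
```

```bash

python3 -m inch '{"translation":[[2.7,-3.2,0],[5,-6.7,0],[7,-10.4,0],[8.7,-14.2,0],[10,-18.2,0]],"delta_rot":[[0,0,0],[0,0,0],[0,0,0],[0,0,0],[0,0,0]],"gripper":[10,10,10,10,10]}' 5
python3 -m inch '{"translation":[[1,-4,0],[1.7,-8.2,0],[1.9,-12.4,0],[1.8,-16.5,0],[1.4,-20.7,0]],"delta_rot":[[0,0,0],[0,0,0],[0,0,0],[0,0,0],[0,0,0]],"gripper":[10,10,10,10,10]}' 5
python3 -m inch '{"translation":[[-0.8,-4.1,0],[-2,-8.1,0],[-3.5,-12,0],[-5.4,-15.8,0],[-7.2,-18.7,0]],"delta_rot":[[0,0,0],[0,0,0],[0,0,0],[0,0,0],[0,0,0]],"gripper":[10,10,10,10,10]}' 5
```

```text
time: 23.52
position: [0.577, 0.0604, 0.1362]
orientation: [179.8, -0.1, 149.8]
wrist_force: [-0.4, 4.8, 2.5]
finger_gap: 0.0152
gripper_force: 5.0
time: 24.15
position: [0.5661, 0.0418, 0.1361]
orientation: [179.9, 0.1, 149.8]
wrist_force: [0.0, 3.9, 1.4]
finger_gap: 0.0144
gripper_force: 5.0
time: 24.78
position: [0.5631, 0.022, 0.1361]
orientation: [179.9, 0.1, 149.8]
wrist_force: [-0.3, 2.0, 0.1]
finger_gap: 0.0148
gripper_force: 5.0
```

```bash

python3 -m inch '{"translation":[[0,0,0],[0,0,0],[0,0,0],[0,0,0],[0,0,0]],"delta_rot":[[0,0,0],[0,0,0],[0,0,0],[0,0,0],[0,0,0]],"gripper":[20,26,34,36,36]}' 5
python3 -m inch '{"translation":[[0,0,-8],[0,0,-25],[0,0,-50],[0,0,-80],[0,0,-110]],"delta_rot":[[0,0,0],[0,0,0],[0,0,0],[0,0,0],[0,0,0]],"gripper":[36,36,36,36,36]}'
python3 -m inch '{"translation":[[0,0,-30],[0,0,-60],[0,0,-80],[0,0,-90],[0,0,-90]],"delta_rot":[[0,0,0],[0,0,0],[0,0,0],[0,0,0],[0,0,0]],"gripper":[36,36,36,36,36]}'
python3 -c "
from h import *
f=vision.grab_frame('wrist');np.savez('w5.npz',**vision.camera_info('wrist'))
cv2.imwrite('pics/w5.png',cv2.resize(f[:,:,::-1],(800,600),interpolation=cv2.INTER_CUBIC))"
```

```text
time: 25.4
position: [0.5631, 0.0224, 0.1361]
orientation: [179.9, 0.1, 149.8]
wrist_force: [0.1, -0.6, -0.1]
finger_gap: 0.0353
gripper_force: 0.0
time: 26.02
position: [0.5631, 0.0222, 0.2486]
orientation: [179.9, 0.1, 149.8]
wrist_force: [-0.5, 0.2, -0.2]
finger_gap: 0.0363
gripper_force: 0.0
time: 26.65
position: [0.5628, 0.0222, 0.3365]
orientation: [179.9, 0.1, 149.8]
wrist_force: [-1.0, 0.5, -0.1]
finger_gap: 0.0362
gripper_force: 0.0
```

View pics/w5.png

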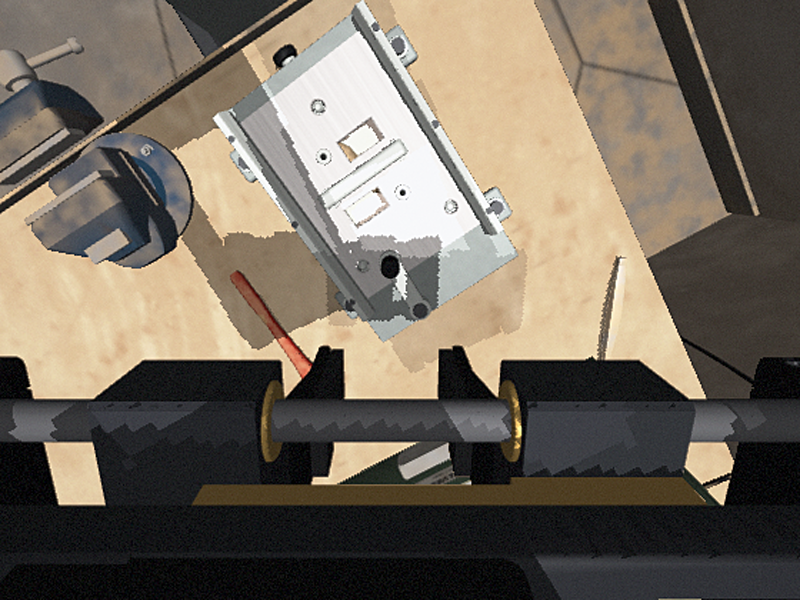

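The plate lies between the rails with pins visible in all three holes, at (318,106), (450,207) and (363,265). The latch arm runs along the fixture from the pivot (420,310) to the knob (390,266) over the plate's edge, and the gripper is clear.

```bash
python3 -c "
from cell import robot
print(robot.hand_in())"
```

```text
the job is handed in; nothing more can be done
None
```

The job is handed in: the template dropped home over all three pins, the latch is swung about 1.55 rad over its far edge, and the gripper is clear of everything; the judge's result was not shown.

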